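# Fish a dropped calibration slide out of the gap beside the lamp supply

## Robot

A 6-joint arm with a two-finger parallel gripper is mounted at the origin on the work surface. World frame = base frame: x ahead of the robot, y to its left, z up, the work surface at z = 0. Lengths are in m, angles in rad, forces in N, time in s.
With the tool pointing down it reaches from about 0.375 to 0.925 m from the base axis. Payload 5.7 kg.
Tool frame: the origin (TCP) lies on the centre line of the jaws, within the pads' length; the fingertips stand 22 mm ahead of it and the grasp point (between the pads) lies 3 mm ahead of it; z points along the fingers, y is the line along which they close (so a half turn about z gives the same grasp; the last joint's range is limited). The gripper opens to 88 mm and grips with 3 to 60 N. Pads are 20 mm wide; open, the fingers measure 115 mm over their backs; the gripper's body (75 mm by 178 mm) begins 61 mm behind the grasp point.
Start: joints at [1.197, 0.359, 1.51, -0, 1.272, -0.115], TCP at [0.154, 0.58, 0.245] pointing down, gripper open.
Joint ranges: [-2.97, 2.97], [-1.01, 2.36], [0.21, 2.38], [-0.96, 4.11], [0.2, 2.71], [-2.98, 2.98]. Speed limits (rad/s): [2.39, 2.39, 3.14, 3.14, 3.14, 3.14].

## Interface

Orientations are given as a 3x3 rotation matrix whose columns are the frame's x, y, z axes.
In Python, from bench import arm, eyes, finder gives the robot as it stands. The module is installed in compiled form; this text tells all that it offers.
- The arm moves only by the tool carry_out, never from a script. Its argument "commands" is a list of rows, each a list of 3 entries, a list of its own where there are three numbers: the turn, a rotation vector about the tool's x, y, z in degrees, then the shift along the tool's x, y, z in m, then the opening, from 0 (shut) to 1 (fully open). A call has exactly 5 rows; each row is the pose to reach, as a shift and turn from the pose commanded when the call began, along the tool's axes at that moment; what a row does not reach only later rows make up. A row lasts 1/8 s, in which the tool goes at most 62.5 mm and 10.7 degrees, less where a joint would pass 70% of its speed; a pose out of reach is approached as far as the arm can. A call with a gripper value outside its range is refused whole. The fingers move at their own pace and stop on an object; "newtons" is the grip in N (left out, the last holds). Time passes only in rows, so rows that repeat a pose let the fingers close, or fill a call up. It gives the time, the measured TCP pose, the force, the opening and the grip force at its end, in the units of the state.
- arm.state(): the state, without advancing time (a new reading comes with each control period).
- eyes.get_image(name): name is "scene" or "top" or "wrist"; returns (picture, depth): 400x640x3 uint8, red, green, blue; 400x640 float32, m along the optical axis (not along the pixel's ray), 0 where there is no reading.
- eyes.camera_model(name): a dict with "fx", "fy", "cx", "cy" (pixels), "origin" and "orientation" of the camera in the world. Camera axes: x right, y up, looking along -z (the intrinsics and any distortion apply to the point x, -y, -z); pixel columns grow to the right and rows downward; lengths in m; the calibration is good to about 2 mm. A picture is of the moment at which its call begins: read the wrist's pose just before it. camera_model takes no time and is no camera call; for the wrist camera it gives the pose at the moment of the call.
- arm.close_job(): hands the job in; it is judged then, once.
Trained networks look in the newest picture that a camera, given by its name, has taken for a name from the list of things; names that differ only in an ending like _2 or _b are one class to them, and where a whole thing is asked for, a point or a joint stands for the part that bears it (a point fixed in the world has none). Each returns a list of dicts, best first, with "score" (0 to 1); they miss things now and then, are a little off and sometimes report something else, mostly with a low value. They report only what shows in the picture. A call takes as long as a camera call.
- finder.boxes_of(camera, target): "rect" ([left, top, width, height] in pixels, round what is visible of it).
The state is a dict: "time": time; "joints": joint angles; "joint_velocities": joint speeds; "effort": joint torques, N m; "ee_pos": TCP position; "tool_rot": TCP orientation; "ft_force": force on the tool from outside, world axes, zero at the start; "wrist_torque": the same for the moment, N m; "grip_width": finger opening in m; "grasp_force": force on a finger pad.
Only numpy, scipy, OpenCV 4.12 (cv2) and the standard library are available. Lean on these libraries where they do the work, as an engineer would, in place of code of your own. Each camera call takes 0.05 s, during which the arm holds its last target. There are 200 camera calls.

## Task

A framed glass calibration slide has dropped flat into the narrow gap between the two instrument cases, right up against the back. Take the hooked telescopic rod from its rest, press its rubber ball gently down on the slide (it is glass: a few newtons are plenty, 15 N cracks it) and draw it out through the open front until it lies flat and wholly clear of the gap on the steel plate, then hang the rod back in both notches of its rest as it was. Touch the slide with nothing but the rod, do not jam the rod against the cases, and leave everything else where it is.

Things in the scene. Friction and masses are not known exactly. Their poses are not given: they have to be found in the camera images.
- station: Two instrument cases on one bare steel plate, fixed, with a narrow gap between them. Origin: on the bench in the middle of the gap's open front; x into the gap, y left, z up. Plate: top at z = 4 mm, x -150 to 210, y -145 to 145 mm. Cases (left white with a dial, right grey with small drawers): |y| 19 to 144, x 0 to 190 mm, tops at z = 89 mm.
- gap_back (a point): Middle of the gap's floor at its back wall; axes as the station's. The gap is 38 mm wide and 115 mm long, open at the top and at the front (x = -115 mm from here), closed here at the back. Its floor is the plate's top, which runs on 150 mm beyond the front.
- slide_mid (a point): Calibration slide, glass in an aluminium frame with one end white: a flat plate 76 x 26 x 5 mm, about 30 g. Site at its centre, x along its length, z up. It starts flat on the plate, lengthwise in the gap, its far end within 3 mm of the back wall: no room behind it. It slides easily on the steel (friction about 0.25); the rod's rubber ball grips it well (about 1).
- rest: Rod rest, fixed: a 90 x 150 mm steel foot with two upright aluminium posts at y = -55 and 55 mm, each 12 mm thick along y. Origin: centre of the foot's underside, z up. Each post has an open-topped notch 24 mm wide along x, centred on x = 0, floor at z = 175 mm, cheeks up to z = 187 mm (outer faces at x = -20 and 20 mm). The rod's foot hangs between the posts, bent to -x: lift, then go out along x.
- rod_grip (a point): Hooked telescopic rod, 0.19 kg; point at the centre of its handle, a level black bar 14 mm thick (x), 140 mm long (y), 24 mm high (z), lying in both notches of the rest. From the middle of its underside a stem goes straight down.
- rod_stem (a point): Middle of the handle's underside, where the 12 mm steel stem goes down. Low down the rod (8 mm there) bends square to -x and ends, 30 mm from the stem's axis, in a 12 mm rubber ball, its lowest point. How far it is telescoped out is not measured and varies: the ball's underside is 125 to 141 mm below this point. It stays so below 60 N. Feel for contact with the slide.
- oil_bottle: Amber immersion-oil bottle with black cap, 34 mm diameter, 70 mm high, on the bench. Origin at the centre of its underside. Bystander: leave it alone.
- specimen_jar: White jar with orange cap, 52 mm diameter, 65 mm high, on the bench. Origin at the centre of its underside. Bystander: leave it alone.
- dish: Clear round dish, 60 mm diameter, 14 mm high, on top of the left case. Origin at the centre of its underside. Bystander: leave it alone.
- slide_box: Blue slide box, 90 x 45 x 30 mm, on top of the right case. Origin at the centre of its underside. Bystander: leave it alone.
- mouse: Black computer mouse, 100 x 60 x 20 mm, on the bench. Origin at the centre of its underside. Bystander: leave it alone.
- beaker: Clear open beaker, 56 mm diameter, 70 mm high, on the bench. Origin at the centre of its underside. Bystander: leave it alone.

How it is judged:
By the outcome, as a careful person would: the job done as asked, in the order asked, and still so for the second after the job is handed in, with the robot touching nothing.
It also fails if it takes over 72 s, if anything falls off the work surface, if the arm or the gripper's body presses on something with over 40 N, if the wrist force passes 120 N, or if a joint passes its speed limit or range.

## Working session

There is one attempt and no reset: what is moved stays moved. The work goes in short steps, Python scripts to look and compute and a tool call to move; the robot and the scene stay as the last step left them, time stands still between calls to the robot, and variables do not carry over. Pictures are saved under pics/ and viewed, at most 10 in all, crops included, and the job is handed in when it is done.

Besides the shell and the picture viewer there is one more tool, called after "Call:" as name([rows], argument=value, ...), one row to a line, values as JSON. carry_out: Moves the arm, as the interface text tells. Its arguments: {"type":"object","properties":{"commands":{"type":"array"},"newtons":{"type":"number"}},"required":["commands"]}

```bash
mkdir -p pics; cat > h.py <<'E'
import numpy as np, cv2
from bench import arm, eyes, finder
def cloud(name):
    im,d=eyes.get_image(name); m=eyes.camera_model(name)
    v,u=np.mgrid[:400,:640]
    P=np.stack([(u-m['cx'])/m['fx']*d,-(v-m['cy'])/m['fy']*d,-d],-1)@np.array(m['orientation']).T+np.array(m['origin'])
    P[d<=0]=np.nan
    return im,d,P
def save(n,im): cv2.imwrite('pics/'+n,cv2.cvtColor(im,cv2.COLOR_RGB2BGR))
E
python3 - <<'E'
from h import *
np.set_printoptions(precision=4,suppress=True)
s=arm.state(); print({k:np.round(v,4).tolist() for k,v in s.items()})
for c in ['scene','top']:
    im,d,P=cloud(c); save(c+'1.png',im); np.savez(c+'.npz',im=im,P=P)
    m=eyes.camera_model(c); print(c,{k:np.round(v,3).tolist() for k,v in m.items()})
    for t in ['station','slide_mid','rest','rod_grip','oil_bottle','specimen_jar','dish','slide_box','mouse','beaker']:
        for r in finder.boxes_of(c,t)[:1]:
            l,tp,w,h=r['rect']; u,v=int(l+w/2),int(tp+h/2)
            print(t,round(r['score'],2),np.round(r['rect']).tolist(),P[min(v,399),min(u,639)])
E
```

```text
{'time': 0.0, 'joints': [1.1969, 0.3595, 1.5114, 0.0, 1.2725, -0.1151], 'joint_velocities': [0.0005, -0.002, 0.0004, -0.0012, -0.001, 0.0011], 'effort': [0.0021, -51.5374, -27.072, 0.0676, 0.0349, -0.0001], 'ee_pos': [0.1533, 0.5794, 0.2438], 'tool_rot': [[-0.9667, 0.2559, -0.0007], [0.2559, 0.9667, -0.0017], [0.0002, -0.0018, -1.0]], 'ft_force': [-0.2726, -0.0846, 0.5583], 'wrist_torque': [0.0213, -0.0105, -0.0016], 'grasp_force': 0.0, 'grip_width': 0.088}
scene {'fx': 429.166, 'fy': 429.166, 'cx': 322.771, 'cy': 197.487, 'origin': [1.273, -0.693, 0.944], 'orientation': [[0.659, -0.475, 0.583], [0.751, 0.396, -0.528], [0.02, 0.786, 0.618]]}
station 0.55 [248.0, 201.0, 144.0, 103.0] [ 0.6676 -0.1496  0.1187]
rest 0.84 [338.0, 146.0, 50.0, 59.0] [0.4499 0.2352 0.0793]
oil_bottle 0.54 [249.0, 201.0, 142.0, 102.0] [ 0.6662 -0.1484  0.1206]
specimen_jar 0.72 [405.0, 213.0, 18.0, 25.0] [0.7194 0.1963 0.052 ]
dish 0.79 [354.0, 209.0, 19.0, 16.0] [0.6238 0.0563 0.1033]
slide_box 0.83 [305.0, 239.0, 36.0, 27.0] [ 0.6713 -0.1457  0.119 ]
mouse 0.57 [173.0, 261.0, 31.0, 27.0] [ 0.422  -0.4259 
[... 203 characters left out ...]
096], [-1.0, 0.017, -0.003], [-0.001, 0.096, 0.995]]}
station 0.61 [284.0, 124.0, 122.0, 141.0] [ 0.5506 -0.053   0.0028]
slide_mid 0.75 [338.0, 165.0, 12.0, 26.0] [ 0.5968 -0.0465  0.0059]
rest 0.8 [203.0, 206.0, 67.0, 44.0] [0.4453 0.2185 0.1943]
rod_grip 0.59 [202.0, 212.0, 52.0, 28.0] [0.4472 0.2391 0.1986]
oil_bottle 0.59 [188.0, 242.0, 15.0, 13.0] [0.389  0.36   0.0483]
specimen_jar 0.75 [243.0, 124.0, 20.0, 24.0] [0.7046 0.2113 0.0639]
dish 0.58 [293.0, 158.0, 20.0, 19.0] [0.6128 0.0655 0.1022]
slide_box 0.86 [365.0, 135.0, 29.0, 33.0] [ 0.6537 -0.1349  0.117 ]
mouse 0.88 [463.0, 227.0, 22.0, 34.0] [ 0.4161 -0.4182  0.018 ]
beaker 0.91 [173.0, 130.0, 28.0, 19.0] [0.7014 0.415  0.0047]
```

```bash
python3 - <<'E'
from h import *
a=cv2.imread('pics/top1.png')[110:280,160:430]; cv2.imwrite('pics/topc.png',cv2.resize(a,None,fx=2.9,fy=2.9,interpolation=cv2.INTER_CUBIC))
np.set_printoptions(precision=4,suppress=True)
P=np.load('top.npz')['P']
def rect(mask,n):
    p=P[mask][:,:2]; r=cv2.minAreaRect((p*1000).astype(np.float32)); print(n,mask.sum(),r,'zmed',np.nanmedian(P[mask][:,2]))
x,y,z=P[...,0],P[...,1],P[...,2]
rest=(x>.3)&(x<.6)&(y>.1)&(y<.34)
rect(rest&(z>.18)&(z<.215),'handle+posts')
st=(x>.4)&(x<.85)&(y>-.3)&(y<.16)
rect(st&(z>.08)&(z<.098),'casetops')
v,u=np.where(st&(z>.08)&(z<.098))
# gap: pixels low within station
for r in range(130,262,6):
    print(r,' '.join('%3d'%(1000*z[r,c]) if np.isfinite(z[r,c]) else '  .' for c in range(282,410,4)))
print()
for r in range(204,254,3):
    print(r,' '.join('%3d'%(1000*z[r,c]) if np.isfinite(z[r,c]) else '  .' for c in range(196,276,3)))
E
```

```text
handle+posts 425 ((449.7878112792969, 238.70663452148438), (140.10525512695312, 39.624717712402344), 78.26311492919922) zmed 0.197892684767618
casetops 5786 ((619.3297119140625, -37.35350036621094), (192.39688110351562, 288.5783386230469), 11.183571815490723) zmed 0.08881362479576327
130   2   3  -1   2   0   2   1   1  -3   1  -2  -1  -1   2   6  -3  87  90  89  90  87  88  87  89  88  86  86  -1   0  -2   1   0
136   0   0   0   0   2  -3   2  90  84  90  89  87  87  90  88  86  83  89  88  92  91 116 118 119 121 117  89   1   0   0  -2   0
142   0  89  89  90  88  88  88  89  89  85  87   .  87  90  88  89  93  86  87  88  88  90 118 117 121 118 121  86   3   0   0   3
148   1  89  90  87  88  87  84  89  88  91  89  89  86  88  90  86  89  86  87  87  88  87 101 119 119 120 117 115   0   0   1   1
154  -1  89  87  84  87  92  88  87  88  90  88  87  90  87  87  90  84  87  88  89  87  85   . 115 120 118 120 118   0  -1  -4  -2
160   1   0  89 103 103 103 101 104  88  92  90  85  87  70  59  45  49  85  89  92  88  88  88  91 118 119 118 121 118  -1  -3   0
166  -3   3  89 105 102
[... 3293 characters left out ...]
 124  78  22   6   9   0   0
237   0  -2   0   0   1   0   4  11   4  13   9  10   8   8  55   8   9 186 188 161 117  69  11  11   4   3   .
240   1   1   .  -2   0   1   0   1  -1  -3   0   9   9  10   9  10   7  10  13   8  14   9  10  13   4   4   0
243  32   0   0   0   0   2   0   1   0   0   0   2  -3  -4  -1  -3   .  10   7   6   9  10   9   8  -1   1   2
246  43  24  -2   2   2  -1   2   4   2  -1  -2   1   0  -4  -1  -2  -1  -2   1   0  12   7  10  15   1  -2   0
249  46  30   0  -5   0  -2   0  -6  -1   0   0   0   2  -1  -3  -2  -1   0   0   0  -1   2  -2   0  -1  -1  -3
252  40  17   1  -3  -1  -2   1   0   0   0   0  -1  -1   1   0  -2   0   0   2   0   0   0  -2   0   2   1   1
```

View pics/topc.png

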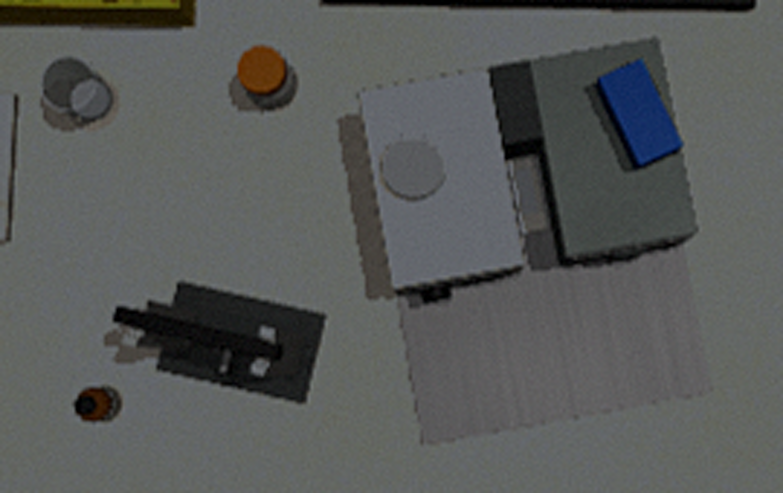

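View pics/scene1.png

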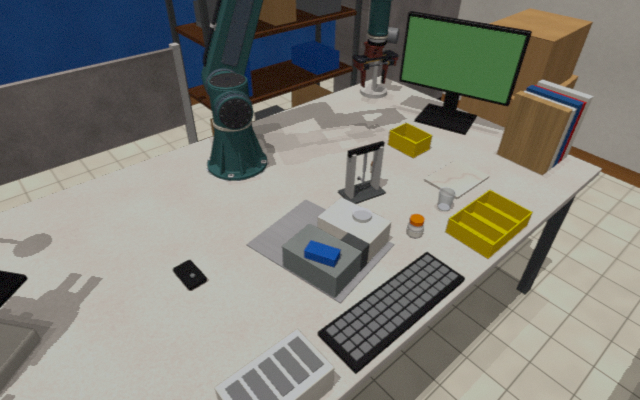

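The top crop shows the gap opening toward the robot. The slide is at about (530,190), the handle runs from (113,313) to (282,350), and the oil bottle is at (95,405). The scene view shows the same layout, with the rod in its rest at (365,170).

Call:
carry_out([
  [[0, 0, 86.5], [-0.374, -0.253, -0.016], 1],
  [[0, 0, 86.5], [-0.374, -0.253, -0.016], 1],
  [[0, 0, 86.5], [-0.374, -0.253, -0.016], 1],
  [[0, 0, 86.5], [-0.374, -0.253, -0.016], 1],
  [[0, 0, 86.5], [-0.374, -0.253, -0.016], 1],
], newtons=40)

```text
time: 1.72
ee_pos: [0.36, 0.3431, 0.2561]
tool_rot: [[-0.36, 0.933, 0.001], [0.933, 0.36, 0.0], [0.0, 0.001, -1.0]]
ft_force: [1.0, 0.9, -0.1]
grip_width: 0.0877
grasp_force: 0.0
```

```bash
cat >> h.py <<'E'
from scipy.spatial.transform import Rotation as R
def to(p,yaw):
    """shift/turn in tool axes from measured pose to TCP p with tool y at yaw (deg), pointing down"""
    s=arm.state(); T=np.array(s['tool_rot']); a=np.radians(yaw)
    y=np.array([np.cos(a),np.sin(a),0]); z=np.array([0,0,-1.]); D=np.stack([np.cross(y,z),y,z],1)
    print('t',s['time'],'pos',np.round(s['ee_pos'],4),'turn',np.round(np.degrees(R.from_matrix(T.T@D).as_rotvec()),2),'shift',np.round(T.T@(np.array(p)-s['ee_pos']),4),'F',np.round(s['ft_force'],2),'w',round(s['grip_width'],4))
E
python3 -c "
from h import *
to((.4498,.2387,.26),-11.7)"
```

```text
t 1.725 pos [0.36   0.3431 0.2561] turn [ 4.000e-02 -2.000e-02  3.282e+01] shift [-0.1298  0.0461 -0.0039] F [ 0.96  0.86 -0.1 ] w 0.0877
```

Call:
carry_out([
  [[0, 0, 10], [-0.05, 0.018, -0.004], 1],
  [[0, 0, 20], [-0.1, 0.036, -0.004], 1],
  [[0, 0, 29], [-0.13, 0.046, -0.004], 1],
  [[0, 0, 32.8], [-0.13, 0.046, -0.004], 1],
  [[0, 0, 32.8], [-0.13, 0.046, -0.004], 1],
])

```text
time: 2.35
ee_pos: [0.4494, 0.2401, 0.2597]
tool_rot: [[0.197, 0.98, -0.0], [0.98, -0.197, -0.0], [-0.0, -0.0, -1.0]]
ft_force: [0.1, 0.8, 0.0]
grip_width: 0.088
grasp_force: 0.0
```

```bash
cat > rod.py <<'E'
from h import *
im,d,P=cloud('wrist'); save('w1.png',im); np.savez('w.npz',P=P,im=im)
x,y,z=P[...,0],P[...,1],P[...,2]
m=(z>.190)&(z<.206)&(abs(x-.45)<.06)&(abs(y-.239)<.1)
p=P[m]; r=cv2.minAreaRect((p[:,:2]*1000).astype(np.float32)); print(m.sum(),r,np.median(p[:,2]), p[:,:2].mean(0))
m2=(z>.178)&(z<.189)&(abs(x-.45)<.06)&(abs(y-.239)<.1)
print(m2.sum(),cv2.minAreaRect((P[m2][:,:2]*1000).astype(np.float32)))
E
python3 rod.py; python3 -c "
from h import *
to((.4498,.2387,.26),-11.7)"
```

```text
3707 ((451.5333557128906, 241.24417114257812), (135.32785034179688, 14.022916793823242), 77.71087646484375) 0.19966189821269661 [0.45281588 0.24734671]
876 ((449.6036071777344, 243.46749877929688), (131.84115600585938, 40.09701156616211), 78.25721740722656)
t 2.4 pos [0.4491 0.2404 0.2597] turn [-0.01  0.01  0.42] shift [-0.0015  0.001  -0.0003] F [-0.33 -0.19 -0.6 ] w 0.0873
```

View pics/w1.png

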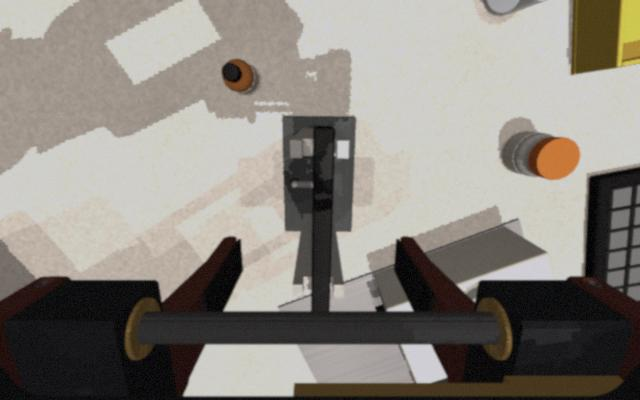

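The wrist view shows the handle at columns 313-335, from row 127 down, centred between the fingers. The rod's foot shows at (300,184).

Call:
carry_out([
  [[0, 0, 0.5], [-0.001, 0.002, 0.02], 1],
  [[0, 0, 0.5], [-0.001, 0.002, 0.045], 1],
  [[0, 0, 0.5], [-0.001, 0.002, 0.06], 1],
  [[0, 0, 0.5], [-0.001, 0.002, 0.067], 1],
  [[0, 0, 0.5], [-0.001, 0.002, 0.067], 0.6],
], newtons=40)

```text
time: 3.02
ee_pos: [0.4508, 0.2393, 0.1926]
tool_rot: [[0.205, 0.979, -0.0], [0.979, -0.205, -0.0], [-0.0, -0.0, -1.0]]
ft_force: [0.2, 0.1, 0.6]
grip_width: 0.081
grasp_force: 0.0
```

Call:
carry_out([
  [[0, 0, 0], [0, 0, 0], 0],
  [[0, 0, 0], [0, 0, 0], 0],
  [[0, 0, 0], [0, 0, 0], 0],
  [[0, 0, 0], [0, 0, 0], 0],
  [[0, 0, 0], [0, 0, 0], 0],
])

```text
time: 3.65
ee_pos: [0.451, 0.2391, 0.1928]
tool_rot: [[0.205, 0.979, 0.0], [0.979, -0.205, -0.0], [0.0, 0.0, -1.0]]
ft_force: [0.1, 0.0, -0.5]
grip_width: 0.0314
grasp_force: 0.0
```

Call:
carry_out([
  [[0, 0, 0], [0, 0, 0], 0],
  [[0, 0, 0], [0, 0, 0], 0],
  [[0, 0, 0], [0, 0, 0], 0],
  [[0, 0, 0], [0, 0, 0], 0],
  [[0, 0, 0], [0, 0, 0], 0],
])

```text
time: 4.28
ee_pos: [0.4511, 0.2391, 0.1927]
tool_rot: [[0.205, 0.979, 0.0], [0.979, -0.205, -0.0], [-0.0, 0.0, -1.0]]
ft_force: [0.1, 0.6, -0.5]
grip_width: 0.0138
grasp_force: 40.0
```

Call:
carry_out([
  [[0, 0, 0], [0, 0, -0.01], 0],
  [[0, 0, 0], [0, 0, -0.03], 0],
  [[0, 0, 0], [0, 0, -0.06], 0],
  [[0, 0, 0], [0, 0, -0.09], 0],
  [[0, 0, 0], [0, 0, -0.1], 0],
])

```text
time: 4.9
ee_pos: [0.4517, 0.2395, 0.2948]
tool_rot: [[0.205, 0.979, 0.003], [0.979, -0.205, 0.001], [0.002, 0.003, -1.0]]
ft_force: [-0.1, -1.1, -2.1]
grip_width: 0.0137
grasp_force: 40.0
```

Call:
carry_out([
  [[0, 0, 0], [0, 0.02, 0], 0],
  [[0, 0, 0], [0, 0.045, 0], 0],
  [[0, 0, 0], [0, 0.07, 0], 0],
  [[0, 0, 0], [0, 0.09, 0], 0],
  [[0, 0, 0], [0, 0.095, 0], 0],
])

```text
time: 5.52
ee_pos: [0.5452, 0.2189, 0.2914]
tool_rot: [[0.206, 0.978, -0.001], [0.978, -0.206, -0.001], [-0.001, -0.001, -1.0]]
ft_force: [-0.6, 0.3, -3.0]
grip_width: 0.0134
grasp_force: 40.0
```

```bash
python3 - <<'E'
from h import *
np.set_printoptions(precision=4,suppress=True)
yw=11.2; a=np.radians(yw); ex=np.array([np.cos(a),np.sin(a)]); ey=np.array([-ex[1],ex[0]])
im,d,P=cloud('top'); x,y,z=P[...,0],P[...,1],P[...,2]
O=np.array([.5261,-.0558]); q=(P[...,:2]-O)@np.stack([ex,ey],1)*1000
# refine yaw/offsets: front edges, sides of the case tops, gap edges
top=(z>.08)&(z<.098)&(q[...,0]>-30)&(q[...,0]<220)&(abs(q[...,1])<170)
for lo in range(10,180,20):
    m=top&(q[...,0]>lo)&(q[...,0]<lo+20); Y=q[m][:,1]
    print(lo,'out',Y.min(),Y.max(),'gap',Y[Y<0].max(),Y[Y>0].min())
for lo in range(-140,141,40):
    m=top&(q[...,1]>lo)&(q[...,1]<lo+40); print(lo,'x',q[m][:,0].min(),q[m][:,0].max())
# slide by brightness/height in gap
g=im.mean(-1); m=(abs(q[...,1])<17)&(q[...,0]>0)&(q[...,0]<118)&(z<.03)
for lo in range(0,120,6):
    k=m&(q[...,0]>=lo)&(q[...,0]<lo+6); print(lo,k.sum(),'z',np.median(z[k])*1000 if k.any() else None, 'g',np.round(g[k]).astype(int)[np.argsort(q[k][:,1])].tolist())
to((*(O+ex*.095),.29),yw)
E
```

```text
10 out -143.5890820011834 143.48604142061262 gap -19.147553053987842 19.075815586321966
30 out -144.22228584304852 143.62323422251632 gap -19.165733534354814 19.050574957794385
50 out -143.9049258872875 143.62471279881285 gap -19.213804900139394 19.204089235737573
70 out -143.22358482624875 144.02235089126788 gap -19.087667825815238 19.02283338247705
90 out -143.2918697307723 143.92070134664 gap -18.830586483935974 19.362878388655783
110 out -144.48960202253735 143.8209286123076 gap -0.49379989271596525 0.1932062241488373
130 out -144.09194874768946 143.84471878576406 gap -0.3574267605097907 0.5117607398177952
150 out -143.85438533371462 143.85996604361517 gap -0.004432279747538895 0.736533187259493
170 out -143.6705142536171 143.7033839019899 gap -0.2837948431168443 0.2835800221649168
-140 x -1.237659571394116 190.656456422367
-100 x -1.4817383005734588 191.53408683901847
-60 x -1.0498220835176086 190.3556309381071
-20 x 7.945756668700654 190.9009962796279
20 x 0.6739990824646863 191.4699454927677
60 x 0.5305168033279976 190.6456194054343
100 x 0.4483523489792743 191.10268370697048

[... 1936 characters left out ...]
46204 g [82, 83, 98, 96, 93, 98, 99, 99, 100, 102, 100, 98, 98, 102, 98, 101, 98, 98, 95, 120, 96, 91]
96 20 z 8.709840667891156 g [68, 73, 88, 94, 98, 99, 100, 95, 99, 99, 101, 101, 99, 100, 102, 91, 93, 139, 123, 82]
102 22 z 7.850957157365723 g [68, 69, 80, 71, 92, 91, 100, 105, 97, 94, 96, 92, 97, 92, 96, 96, 94, 94, 139, 139, 107, 109]
108 21 z 8.372620297552702 g [60, 78, 76, 85, 84, 101, 76, 104, 63, 89, 52, 89, 50, 101, 69, 35, 85, 99, 135, 89, 113]
114 24 z 13.999145588893036 g [40, 6, 4, 51, 0, 11, 5, 40, 3, 9, 24, 23, 2, 10, 10, 0, 3, 9, 22, 4, 17, 1, 0, 0]
t 5.575 pos [0.5449 0.219  0.2916] turn [ -0.07   0.03 -23.1 ] shift [-0.2356  0.1256  0.0017] F [ 0.55  0.02 -1.01] w 0.0135
```

Call:
carry_out([
  [[0, 0, -4], [-0.03, 0.016, 0], 0],
  [[0, 0, -9], [-0.09, 0.047, 0], 0],
  [[0, 0, -15], [-0.15, 0.079, 0], 0],
  [[0, 0, -20], [-0.205, 0.108, 0], 0],
  [[0, 0, -23.1], [-0.236, 0.124, 0], 0],
])

```text
time: 6.2
ee_pos: [0.6166, -0.0389, 0.2926]
tool_rot: [[-0.197, 0.98, -0.0], [0.98, 0.197, -0.0], [-0.0, -0.001, -1.0]]
ft_force: [0.1, 1.3, -2.0]
grip_width: 0.0136
grasp_force: 40.0
```

Call:
carry_out([
  [[0, 0, 0], [0, 0, 0], 0],
  [[0, 0, 0], [0, 0, 0.01], 0],
  [[0, 0, 0], [0, 0, 0.02], 0],
  [[0, 0, 0], [0, 0, 0.025], 0],
  [[0, 0, 0], [0, 0, 0.025], 0],
])

```text
time: 6.82
ee_pos: [0.6163, -0.036, 0.267]
tool_rot: [[-0.196, 0.981, -0.001], [0.981, 0.196, 0.0], [0.0, -0.001, -1.0]]
ft_force: [0.4, -1.1, -2.0]
grip_width: 0.0142
grasp_force: 40.0
```

```bash
python3 - <<'E'
from h import *
a=np.radians(11.2); ex=np.array([np.cos(a),np.sin(a)]); O=np.array([.5261,-.0558])
to((*(O+ex*.093),.180),11.2)
im,d,P=cloud('wrist'); save('w2.png',im)
im,d,P=cloud('scene'); c=im[150:300,250:440]; save('s2.png',cv2.resize(c,None,fx=3.8,fy=3.8,interpolation=cv2.INTER_CUBIC))
E
```

```text
t 6.825 pos [ 0.6163 -0.036   0.267 ] turn [-0.08 -0.03  0.12] shift [-0.002   0.0008  0.087 ] F [ 0.38 -1.06 -2.  ] w 0.0142
```

View pics/s2.png

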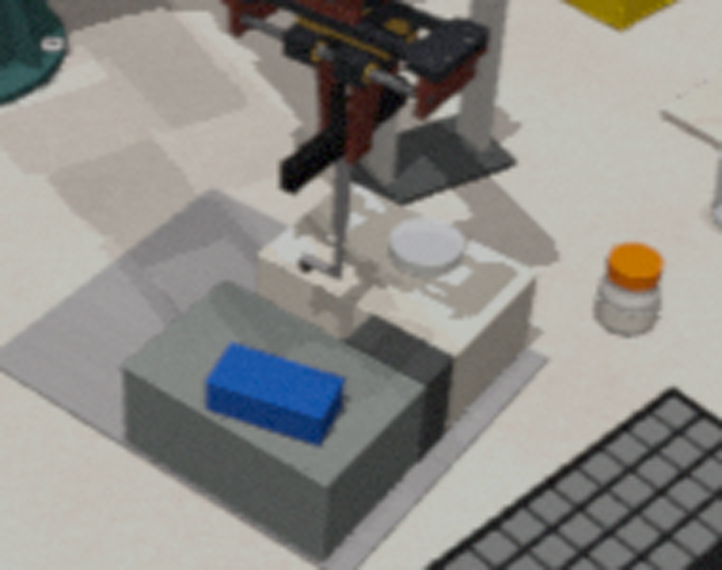

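View pics/w2.png

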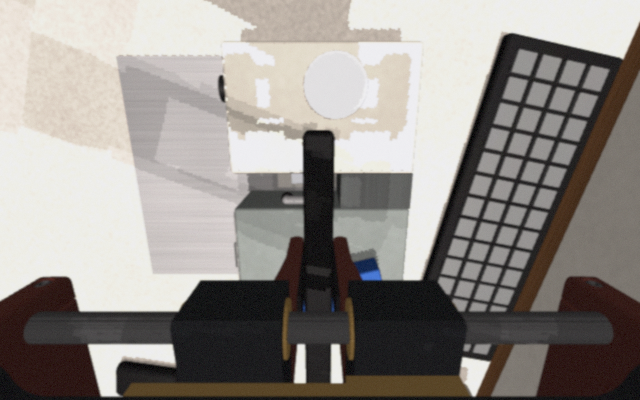

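The scene crop shows the rod over the gap, with the ball at (305,262), the stem at (340,265), and room beside the dish and the blue box. The wrist view shows the handle across the gap and the foot near (300,200).

```bash
python3 - <<'E'
from h import *
np.set_printoptions(precision=1,suppress=True,linewidth=150)
a=np.radians(11.2); ex=np.array([np.cos(a),np.sin(a)]); O=np.array([.5261,-.0558]); ey=np.array([-ex[1],ex[0]])
im,d,P=cloud('scene')
q=np.concatenate([(P[...,:2]-O)@np.stack([ex,ey],1),P[...,2:]],-1)*1000
for r in range(190,226,2):
  k=[(c,q[r,c].round().astype(int).tolist()) for c in range(324,346) if q[r,c,2]>100 and abs(q[r,c,1])<40]
  print(r,k)
print((np.array(eyes.camera_model('scene')['origin'])[:2]-O)@np.stack([ex,ey],1))
to((*(O+ex*.093),.180),11.2)
E
```

```text
190 [(334, [100, -38, 269]), (335, [100, -32, 266]), (336, [99, -27, 263]), (338, [99, -17, 256]), (339, [100, -14, 255]), (340, [99, -9, 252]), (341, [104, -11, 255]), (342, [106, -9, 255]), (343, [108, -7, 255]), (344, [107, -1, 251]), (345, [108, 2, 249])]
192 [(334, [102, -39, 264]), (335, [101, -34, 261]), (336, [99, -27, 256]), (337, [101, -25, 256]), (338, [92, -6, 239]), (339, [94, -5, 240]), (340, [102, -11, 248]), (341, [105, -11, 249]), (342, [108, -11, 250]), (343, [108, -6, 247])]
194 [(334, [100, -37, 255]), (335, [101, -33, 253]), (338, [91, -5, 232]), (339, [94, -5, 233]), (340, [95, -1, 232]), (341, [99, -2, 234])]
196 [(338, [91, -4, 224]), (339, [97, -8, 230]), (340, [96, -2, 226]), (341, [99, -1, 226])]
198 [(338, [89, -1, 215]), (339, [95, -4, 219]), (340, [98, -5, 221]), (341, [98, 0, 219])]
200 [(338, [94, -8, 215]), (339, [94, -3, 212]), (340, [98, -4, 214]), (341, [99, 0, 211])]
202 [(338, [92, -5, 205]), (339, [95, -4, 205]), (340, [99, -4, 208]), (341, [98, 1, 204])]
204 [(338, [94, -7, 200]), (339, [96, -4, 199]), (340, [97, 0, 197]), (341, [99, 1, 197])]

[... 461 characters left out ...]
4]), (339, [97, -2, 154])]
218 [(329, [63, -3, 129]), (330, [65, -1, 129]), (331, [70, -4, 133]), (332, [70, 3, 129]), (333, [73, 2, 131]), (334, [75, 4, 131]), (337, [92, -4, 145]), (338, [92, 0, 143]), (339, [97, -3, 148])]
220 [(328, [62, -6, 123]), (329, [65, -5, 124]), (330, [66, -1, 122]), (331, [66, 3, 119]), (332, [72, 0, 124]), (333, [75, 0, 126]), (334, [79, -1, 129]), (335, [83, -1, 131]), (336, [86, -1, 133]), (337, [92, -5, 139]), (338, [96, -5, 140]), (339, [96, 0, 137])]
222 [(336, [90, -6, 131]), (337, [91, -2, 129]), (338, [96, -4, 132]), (339, [96, 0, 130])]
224 []
[ 0.6 -0.8]
t 6.975 pos [ 0.6 -0.   0.3] turn [0.  0.  0.1] shift [-0.  -0.   0.1] F [-0.1  0.6 -2.3] w 0.0136
```

Call:
carry_out([
  [[0, 0, 0], [0, 0, 0.015], 0],
  [[0, 0, 0], [0, 0, 0.035], 0],
  [[0, 0, 0], [0, 0, 0.06], 0],
  [[0, 0, 0], [0, 0, 0.08], 0],
  [[0, 0, 0], [0, 0, 0.087], 0],
])

```text
time: 7.6
ee_pos: [0.6156, -0.0367, 0.1787]
tool_rot: [[-0.195, 0.981, -0.003], [0.981, 0.195, 0.0], [0.001, -0.003, -1.0]]
ft_force: [-0.4, 0.1, -0.7]
grip_width: 0.0139
grasp_force: 40.0
```

Call:
carry_out([
  [[0, 0, 0], [0, 0, 0], 0],
  [[0, 0, 0], [0, 0, 0.003], 0],
  [[0, 0, 0], [0, 0, 0.006], 0],
  [[0, 0, 0], [0, 0, 0.008], 0],
  [[0, 0, 0], [0, 0, 0.008], 0],
])

```text
time: 8.22
ee_pos: [0.6168, -0.0368, 0.1727]
tool_rot: [[-0.195, 0.981, -0.0], [0.981, 0.195, -0.0], [-0.0, -0.0, -1.0]]
ft_force: [-0.4, -0.1, -1.7]
grip_width: 0.0141
grasp_force: 40.0
```

```bash
cat > st.py <<'E'
from h import *
import sys
a=np.radians(11.2); ex=np.array([np.cos(a),np.sin(a)]); O=np.array([.5261,-.0558]); ey=np.array([-ex[1],ex[0]])
x,z=map(float,sys.argv[1:3])
to((*(O+ex*x),z),11.2)
for i in range(int(sys.argv[3])):
    eyes.get_image('wrist'); s=arm.state(); q=np.array(s['ee_pos'][:2])-O
    print('F',np.round(s['ft_force'],2),'st',np.round([q@ex,q@ey,s['ee_pos'][2]],4))
E
python3 st.py .093 .16 6
```

```text
t 8.225 pos [ 0.6168 -0.0368  0.1727] turn [-0.01  0.    0.06] shift [-0.001   0.0003  0.0127] F [-0.41 -0.05 -1.69] w 0.0141
F [ 0.87  0.6  -1.46] st [0.0927 0.001  0.1728]
F [ 0.09 -0.29 -2.05] st [0.0928 0.001  0.1728]
F [-0.45 -0.07 -2.34] st [0.0928 0.0009 0.1729]
F [-0.48 -0.51 -1.  ] st [0.0928 0.0009 0.1729]
F [-0.12 -0.16 -1.06] st [0.0928 0.0009 0.1729]
F [-0.66  0.12 -1.85] st [0.0928 0.001  0.1728]
```

Call:
carry_out([
  [[0, 0, 0], [-0.001, 0, 0.001], 0],
  [[0, 0, 0], [-0.001, 0, 0.002], 0],
  [[0, 0, 0], [-0.001, 0, 0.003], 0],
  [[0, 0, 0], [-0.001, 0, 0.004], 0],
  [[0, 0, 0], [-0.001, 0, 0.005], 0],
])

```text
time: 9.15
ee_pos: [0.617, -0.0378, 0.1676]
tool_rot: [[-0.195, 0.981, -0.0], [0.981, 0.195, -0.0], [-0.0, -0.0, -1.0]]
ft_force: [-0.4, -0.0, -1.6]
grip_width: 0.0137
grasp_force: 40.0
```

```bash
python3 st.py .093 .16 4
```

```text
t 9.15 pos [ 0.617  -0.0378  0.1676] turn [-0.01  0.01  0.06] shift [0.     0.0003 0.0076] F [-0.4  -0.03 -1.64] w 0.0137
F [-1.16 -1.72 -2.02] st [0.0926 0.     0.1675]
F [-0.71  0.58 -2.27] st [0.0926 0.     0.1676]
F [-0.11  0.64 -1.9 ] st [0.0927 0.     0.1677]
F [ 0.32 -0.22 -2.65] st [ 0.0927 -0.      0.1677]
```

Call:
carry_out([
  [[0, 0, 0], [0, 0, 0.0005], 0],
  [[0, 0, 0], [0, 0, 0.001], 0],
  [[0, 0, 0], [0, 0, 0.0015], 0],
  [[0, 0, 0], [0, 0, 0.002], 0],
  [[0, 0, 0], [0, 0, 0.002], 0],
])

```text
time: 9.98
ee_pos: [0.617, -0.0378, 0.1657]
tool_rot: [[-0.195, 0.981, -0.0], [0.981, 0.195, -0.0], [-0.0, -0.0, -1.0]]
ft_force: [-0.6, -0.7, -2.0]
grip_width: 0.0137
grasp_force: 40.0
```

Call:
carry_out([
  [[0, 0, 0], [0, 0, 0.0005], 0],
  [[0, 0, 0], [0, 0, 0.001], 0],
  [[0, 0, 0], [0, 0, 0.0015], 0],
  [[0, 0, 0], [0, 0, 0.0015], 0],
  [[0, 0, 0], [0, 0, 0.0015], 0],
])

```text
time: 10.6
ee_pos: [0.6171, -0.0378, 0.1642]
tool_rot: [[-0.195, 0.981, -0.0], [0.981, 0.195, -0.0], [-0.0, -0.0, -1.0]]
ft_force: [-0.2, 0.6, -2.3]
grip_width: 0.0137
grasp_force: 40.0
```

Call:
carry_out([
  [[0, 0, 0], [0, 0, 0.0005], 0],
  [[0, 0, 0], [0, 0, 0.001], 0],
  [[0, 0, 0], [0, 0, 0.001], 0],
  [[0, 0, 0], [0, 0, 0.001], 0],
  [[0, 0, 0], [0, 0, 0.001], 0],
])

```text
time: 11.22
ee_pos: [0.6171, -0.0378, 0.1632]
tool_rot: [[-0.195, 0.981, -0.0], [0.981, 0.195, -0.0], [-0.0, -0.0, -1.0]]
ft_force: [-0.3, -0.5, -1.3]
grip_width: 0.014
grasp_force: 40.0
```

Call:
carry_out([
  [[0, 0, 0], [0, 0, 0.0005], 0],
  [[0, 0, 0], [0, 0, 0.001], 0],
  [[0, 0, 0], [0, 0, 0.001], 0],
  [[0, 0, 0], [0, 0, 0.001], 0],
  [[0, 0, 0], [0, 0, 0.001], 0],
])

```text
time: 11.85
ee_pos: [0.6171, -0.0378, 0.1622]
tool_rot: [[-0.195, 0.981, -0.0], [0.981, 0.195, -0.0], [-0.0, -0.0, -1.0]]
ft_force: [-0.0, 0.4, -1.9]
grip_width: 0.0139
grasp_force: 40.0
```

Call:
carry_out([
  [[0, 0, 0], [0, 0, 0.0005], 0],
  [[0, 0, 0], [0, 0, 0.001], 0],
  [[0, 0, 0], [0, 0, 0.001], 0],
  [[0, 0, 0], [0, 0, 0.001], 0],
  [[0, 0, 0], [0, 0, 0.001], 0],
])

```text
time: 12.48
ee_pos: [0.6171, -0.0378, 0.1612]
tool_rot: [[-0.195, 0.981, 0.0], [0.981, 0.195, -0.0], [-0.0, -0.0, -1.0]]
ft_force: [-0.2, 1.0, -1.9]
grip_width: 0.0134
grasp_force: 40.0
```

Call:
carry_out([
  [[0, 0, 0], [0, 0, 0.0005], 0],
  [[0, 0, 0], [0, 0, 0.001], 0],
  [[0, 0, 0], [0, 0, 0.001], 0],
  [[0, 0, 0], [0, 0, 0.001], 0],
  [[0, 0, 0], [0, 0, 0.001], 0],
])

```text
time: 13.1
ee_pos: [0.6172, -0.0378, 0.1604]
tool_rot: [[-0.195, 0.981, 0.0], [0.981, 0.195, -0.0], [-0.0, 0.0, -1.0]]
ft_force: [0.3, -0.0, 0.7]
grip_width: 0.0141
grasp_force: 40.0
```

```bash
python3 st.py -.035 .16 4
```

```text
t 13.1 pos [ 0.6172 -0.0378  0.1604] turn [0.01 0.01 0.06] shift [ 0.0002 -0.1278  0.0003] F [ 0.25 -0.01  0.75] w 0.0141
F [0.64 0.02 0.57] st [ 9.290e-02 -1.000e-04  1.604e-01]
F [ 0.73 -0.83  0.52] st [ 9.290e-02 -1.000e-04  1.604e-01]
F [ 0.27 -0.32  0.91] st [ 9.280e-02 -1.000e-04  1.604e-01]
F [-0.44  0.24  0.47] st [ 9.290e-02 -1.000e-04  1.604e-01]
```

Call:
carry_out([
  [[0, 0, 0], [0, 0, 0.0005], 0],
  [[0, 0, 0], [0, 0, 0.0005], 0],
  [[0, 0, 0], [0, -0.001, 0.0005], 0],
  [[0, 0, 0], [0, -0.003, 0.0005], 0],
  [[0, 0, 0], [0, -0.006, 0.0005], 0],
])

```text
time: 13.92
ee_pos: [0.6121, -0.0392, 0.1603]
tool_rot: [[-0.195, 0.981, 0.002], [0.981, 0.195, -0.0], [-0.001, 0.002, -1.0]]
ft_force: [2.5, 0.2, 4.8]
grip_width: 0.0135
grasp_force: 40.0
```

Call:
carry_out([
  [[0, 0, 0], [0, -0.003, -0.0003], 0],
  [[0, 0, 0], [0, -0.006, -0.0003], 0],
  [[0, 0, 0], [0, -0.009, -0.0003], 0],
  [[0, 0, 0], [0, -0.012, -0.0003], 0],
  [[0, 0, 0], [0, -0.015, -0.0003], 0],
])

```text
time: 14.55
ee_pos: [0.5966, -0.042, 0.1602]
tool_rot: [[-0.195, 0.981, 0.001], [0.981, 0.195, -0.0], [-0.0, 0.001, -1.0]]
ft_force: [2.2, 1.0, 4.8]
grip_width: 0.0135
grasp_force: 40.0
```

```bash
python3 st.py -.035 .16 2
```

```text
t 14.55 pos [ 0.5966 -0.042   0.1602] turn [0.04 0.02 0.06] shift [ 0.0003 -0.1068  0.0002] F [2.16 1.02 4.84] w 0.0135
F [1.04 0.44 5.6 ] st [ 7.140e-02 -1.000e-04  1.602e-01]
F [2.09 0.43 5.24] st [ 0.0716 -0.0002  0.1602]
```

Call:
carry_out([
  [[0, 0, 0], [0, -0.004, -0.0005], 0],
  [[0, 0, 0], [0, -0.008, -0.0005], 0],
  [[0, 0, 0], [0, -0.012, -0.0005], 0],
  [[0, 0, 0], [0, -0.016, -0.0005], 0],
  [[0, 0, 0], [0, -0.02, -0.0005], 0],
])

```text
time: 15.28
ee_pos: [0.5762, -0.0458, 0.1603]
tool_rot: [[-0.195, 0.981, -0.001], [0.981, 0.195, -0.0], [0.0, -0.001, -1.0]]
ft_force: [1.4, -0.6, 2.0]
grip_width: 0.0135
grasp_force: 40.0
```

```bash
cat >> st.py <<'E'
im,d,P=cloud('top')
q=(P[...,:2]-O)@np.stack([ex,ey],1)*1000; z=P[...,2]*1000
m=(abs(q[...,1])<26)&(q[...,0]>-140)&(q[...,0]<118)&(z>6.5)&(z<13)
m=cv2.morphologyEx(m.astype(np.uint8),cv2.MORPH_OPEN,np.ones((3,3),np.uint8))>0
if m.any(): print('slide px',m.sum(),'min',q[m].min(0),'max',q[m].max(0),cv2.minAreaRect(q[m].astype(np.float32)))
save('t%d.png'%int(100*arm.state()['time']),im)
E
python3 st.py -.035 .16 0
```

```text
t 15.275 pos [ 0.5762 -0.0458  0.1603] turn [-0.04 -0.01  0.06] shift [ 0.     -0.0861  0.0004] F [ 1.42 -0.63  1.95] w 0.0135
```

Call:
carry_out([
  [[0, 0, 0], [0, -0.005, 0], 0],
  [[0, 0, 0], [0, -0.01, 0], 0],
  [[0, 0, 0], [0, -0.015, 0], 0],
  [[0, 0, 0], [0, -0.02, 0], 0],
  [[0, 0, 0], [0, -0.025, 0], 0],
])

```text
time: 15.95
ee_pos: [0.5518, -0.0507, 0.1604]
tool_rot: [[-0.195, 0.981, -0.001], [0.981, 0.195, -0.0], [0.0, -0.001, -1.0]]
ft_force: [0.7, 0.2, -0.2]
grip_width: 0.0135
grasp_force: 40.0
```

Call:
carry_out([
  [[0, 0, 0], [0, -0.004, 0.0005], 0],
  [[0, 0, 0], [0, -0.008, 0.0005], 0],
  [[0, 0, 0], [0, -0.012, 0.0005], 0],
  [[0, 0, 0], [0, -0.016, 0.0005], 0],
  [[0, 0, 0], [0, -0.02, 0.0005], 0],
])

```text
time: 16.58
ee_pos: [0.5328, -0.0547, 0.1603]
tool_rot: [[-0.195, 0.981, 0.001], [0.981, 0.195, -0.0], [-0.0, 0.001, -1.0]]
ft_force: [1.4, 0.6, 3.8]
grip_width: 0.013
grasp_force: 40.0
```

```bash
python3 st.py -.035 .16 2; python3 - <<'E'
from h import *
im,d,P=cloud('scene'); c=im[150:300,250:440]; save('s3.png',cv2.resize(c,None,fx=3.8,fy=3.8,interpolation=cv2.INTER_CUBIC))
E
```

```text
t 16.575 pos [ 0.5328 -0.0547  0.1603] turn [0.04 0.02 0.06] shift [ 0.0003 -0.0418  0.0002] F [1.42 0.61 3.78] w 0.013
F [ 1.28 -0.07  3.23] st [ 0.0063 -0.0002  0.1602]
F [ 0.68 -0.43  4.11] st [ 0.0064 -0.0002  0.1602]
slide px 12 min [-39.6649332  -14.15641286] max [-32.62683035  -4.32873669] ((-36.13974380493164, -9.242575645446777), (8.982522964477539, 5.853584289550781), 80.47029876708984)
```

View pics/s3.png

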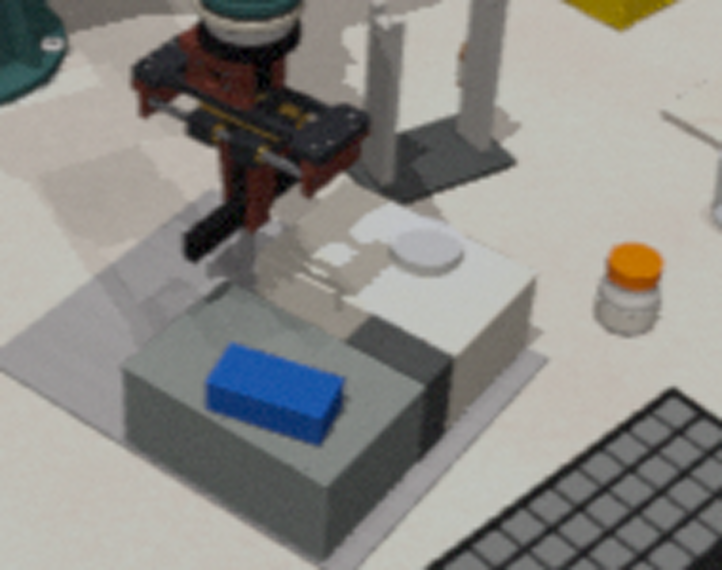

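The scene crop shows the gripper at the gap's front with the rod in the gap. The slide is hidden behind the right case, but the top depth already shows its front end at about x = -40 mm.

Call:
carry_out([
  [[0, 0, 0], [0, -0.006, -0.0002], 0],
  [[0, 0, 0], [0, -0.012, -0.0002], 0],
  [[0, 0, 0], [0, -0.018, -0.0002], 0],
  [[0, 0, 0], [0, -0.024, -0.0002], 0],
  [[0, 0, 0], [0, -0.028, -0.0002], 0],
])

```text
time: 17.4
ee_pos: [0.5047, -0.0601, 0.1602]
tool_rot: [[-0.195, 0.981, -0.0], [0.981, 0.195, -0.0], [0.0, -0.0, -1.0]]
ft_force: [1.8, 0.5, 3.7]
grip_width: 0.0137
grasp_force: 40.0
```

Call:
carry_out([
  [[0, 0, 0], [0, -0.006, 0], 0],
  [[0, 0, 0], [0, -0.012, 0], 0],
  [[0, 0, 0], [0, -0.018, 0], 0],
  [[0, 0, 0], [0, -0.024, 0], 0],
  [[0, 0, 0], [0, -0.028, 0], 0],
])

```text
time: 18.02
ee_pos: [0.4773, -0.0656, 0.1602]
tool_rot: [[-0.195, 0.981, -0.0], [0.981, 0.195, -0.0], [-0.0, -0.0, -1.0]]
ft_force: [1.6, 0.4, 3.6]
grip_width: 0.0141
grasp_force: 40.0
```

```bash
python3 st.py -.035 .16 2; python3 - <<'E'
from h import *
im,d,P=cloud('wrist'); save('w3.png',im)
E
```

```text
t 18.025 pos [ 0.4773 -0.0656  0.1602] turn [-0.01  0.    0.06] shift [0.0001 0.0148 0.0002] F [1.58 0.37 3.62] w 0.0141
F [1.17 0.31 3.76] st [-5.020e-02 -1.000e-04  1.602e-01]
F [ 0.31 -0.17  3.49] st [-5.000e-02 -1.000e-04  1.602e-01]
```

View pics/w3.png

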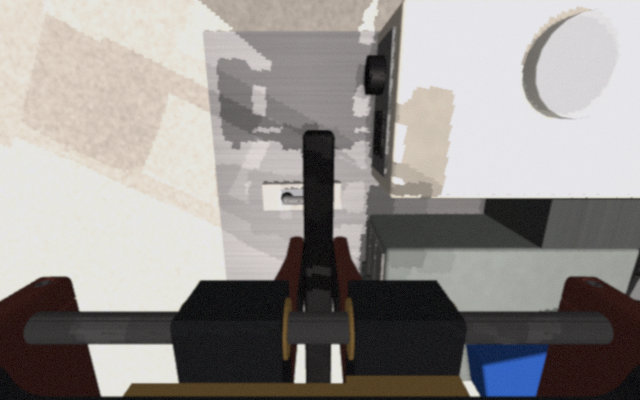

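The wrist view shows the slide lying straight on the plate, columns 263-341, wholly in front of the case fronts at about 368. The ball sits on it at (290,197).

Call:
carry_out([
  [[0, 0, 0], [0, 0, -0.003], 0],
  [[0, 0, 0], [0, 0, -0.015], 0],
  [[0, 0, 0], [0, 0, -0.05], 0],
  [[0, 0, 0], [0, 0, -0.095], 0],
  [[0, 0, 0], [0, 0, -0.132], 0],
])

```text
time: 18.85
ee_pos: [0.4775, -0.0654, 0.2942]
tool_rot: [[-0.195, 0.981, 0.0], [0.981, 0.195, -0.0], [-0.0, 0.0, -1.0]]
ft_force: [1.0, 0.1, -1.5]
grip_width: 0.0139
grasp_force: 40.0
```

```bash
python3 st.py 0 .2927 0; python3 - <<'E'
from h import *
to((.5440,.2196,.2927),-11.83)
E
```

```text
t 18.85 pos [ 0.4775 -0.0654  0.2942] turn [0.   0.01 0.06] shift [-0.0001  0.0495  0.0015] F [ 1.03  0.1  -1.49] w 0.0139
t 18.9 pos [ 0.4799 -0.066   0.2989] turn [ 0.42  0.13 23.1 ] shift [0.2676 0.1186 0.006 ] F [ 0.63 -0.7   0.16] w 0.014
```

Call:
carry_out([
  [[0, 0, 3], [0.02, 0.01, 0], 0],
  [[0, 0, 8], [0.07, 0.033, 0], 0],
  [[0, 0, 14], [0.13, 0.059, 0], 0],
  [[0, 0, 19], [0.19, 0.086, 0], 0],
  [[0, 0, 23.1], [0.24, 0.108, 0], 0],
])

```text
time: 19.52
ee_pos: [0.5366, 0.1929, 0.2921]
tool_rot: [[0.208, 0.978, -0.001], [0.978, -0.208, -0.001], [-0.001, -0.001, -1.0]]
ft_force: [1.3, -1.2, -1.7]
grip_width: 0.014
grasp_force: 40.0
```

```bash
python3 - <<'E'
from h import *
eyes.get_image('top'); eyes.get_image('top')
to((.5440,.2196,.2927),-11.83)
E
```

```text
t 19.625 pos [0.5372 0.1965 0.2919] turn [-0.02 -0.15  0.2 ] shift [ 0.024   0.002  -0.0007] F [ 0.42 -0.08 -2.39] w 0.0139
```

Call:
carry_out([
  [[0, 0, 0], [0.006, 0.001, -0.001], 0],
  [[0, 0, 0], [0.014, 0.002, -0.001], 0],
  [[0, 0, 0], [0.02, 0.002, -0.001], 0],
  [[0, 0, 0], [0.024, 0.002, -0.001], 0],
  [[0, 0, 0], [0.024, 0.002, -0.001], 0],
])

```text
time: 20.25
ee_pos: [0.5438, 0.2139, 0.2932]
tool_rot: [[0.205, 0.979, -0.0], [0.979, -0.205, -0.0], [-0.0, -0.0, -1.0]]
ft_force: [0.4, -0.2, -2.6]
grip_width: 0.0138
grasp_force: 40.0
```

```bash
python3 - <<'E'
from h import *
eyes.get_image('top'); eyes.get_image('top')
to((.451,.2391,.2927),-11.83)
E
```

```text
t 20.35 pos [0.5437 0.2137 0.2932] turn [-0.01  0.02 -0.03] shift [ 0.0058 -0.0959  0.0005] F [ 0.17 -0.26 -1.69] w 0.0136
```

Call:
carry_out([
  [[0, 0, 0], [0.006, -0.015, 0], 0],
  [[0, 0, 0], [0.006, -0.045, 0], 0],
  [[0, 0, 0], [0.006, -0.075, 0], 0],
  [[0, 0, 0], [0.006, -0.092, 0], 0],
  [[0, 0, 0], [0.006, -0.096, 0], 0],
])

```text
time: 20.98
ee_pos: [0.45, 0.24, 0.2935]
tool_rot: [[0.204, 0.979, 0.0], [0.979, -0.204, 0.0], [0.0, 0.0, -1.0]]
ft_force: [0.2, -0.6, -1.4]
grip_width: 0.0137
grasp_force: 40.0
```

```bash
python3 - <<'E'
from h import *
eyes.get_image('top'); eyes.get_image('top')
to((.451,.2391,.1927),-11.83)
E
```

```text
t 21.075 pos [0.4512 0.2398 0.2935] turn [ 0.05 -0.01  0.01] shift [-8.000e-04 -1.000e-04  1.008e-01] F [-0.32  0.39 -2.53] w 0.0137
```

Call:
carry_out([
  [[0, 0, 0], [-0.0008, 0, 0.02], 0],
  [[0, 0, 0], [-0.0008, 0, 0.045], 0],
  [[0, 0, 0], [-0.0008, 0, 0.065], 0],
  [[0, 0, 0], [-0.0008, 0, 0.077], 0],
  [[0, 0, 0], [-0.0008, 0, 0.08], 0],
])

```text
time: 21.7
ee_pos: [0.4512, 0.2386, 0.2126]
tool_rot: [[0.206, 0.979, -0.001], [0.979, -0.206, -0.0], [-0.001, -0.001, -1.0]]
ft_force: [-0.4, 0.2, -1.9]
grip_width: 0.0141
grasp_force: 40.0
```

```bash
python3 - <<'E'
from h import *
eyes.get_image('top'); eyes.get_image('top')
to((.451,.2391,.1927),-11.83)
E
```

```text
t 21.8 pos [0.4514 0.2388 0.2133] turn [ 0.02 -0.   -0.03] shift [ 0.0002 -0.0004  0.0206] F [-0.76 -0.98 -1.64] w 0.014
```

Call:
carry_out([
  [[0, 0, 0], [0, 0, 0.005], 0],
  [[0, 0, 0], [0, 0, 0.01], 0],
  [[0, 0, 0], [0, 0, 0.015], 0],
  [[0, 0, 0], [0, 0, 0.018], 0],
  [[0, 0, 0], [0, 0, 0.02], 0],
])

```text
time: 22.42
ee_pos: [0.4508, 0.2388, 0.193]
tool_rot: [[0.205, 0.979, -0.0], [0.979, -0.205, -0.0], [-0.0, -0.0, -1.0]]
ft_force: [0.2, -0.2, -1.6]
grip_width: 0.0136
grasp_force: 40.0
```

```bash
python3 - <<'E'
from h import *
eyes.get_image('top'); eyes.get_image('top')
to((.451,.2391,.1927),-11.83)
E
```

```text
t 22.525 pos [0.4507 0.2387 0.193 ] turn [-0.02  0.02 -0.01] shift [0.0004 0.0002 0.0003] F [-0.01 -0.27 -1.82] w 0.0135
```

Call:
carry_out([
  [[0, 0, 0], [0, 0, 0.0005], 0],
  [[0, 0, 0], [0, 0, 0.0006], 0],
  [[0, 0, 0], [0, 0, 0.0006], 0],
  [[0, 0, 0], [0, 0, 0.0006], 0],
  [[0, 0, 0], [0, 0, 0.0006], 0.3],
])

```text
time: 23.15
ee_pos: [0.4511, 0.2389, 0.1928]
tool_rot: [[0.205, 0.979, 0.001], [0.979, -0.205, 0.0], [0.0, 0.0, -1.0]]
ft_force: [-0.2, -0.2, 0.0]
grip_width: 0.0208
grasp_force: 0.0
```

Call:
carry_out([
  [[0, 0, 0], [0, 0, 0], 1],
  [[0, 0, 0], [0, 0, 0], 1],
  [[0, 0, 0], [0, 0, 0], 1],
  [[0, 0, 0], [0, 0, 0], 1],
  [[0, 0, 0], [0, 0, 0], 1],
])

```text
time: 23.78
ee_pos: [0.4509, 0.2388, 0.1926]
tool_rot: [[0.205, 0.979, -0.0], [0.979, -0.205, -0.0], [-0.0, 0.0, -1.0]]
ft_force: [-0.5, 0.1, -0.9]
grip_width: 0.0706
grasp_force: 0.0
```

Call:
carry_out([
  [[0, 0, 0], [0, 0, 0], 1],
  [[0, 0, 0], [0, 0, -0.01], 1],
  [[0, 0, 0], [0, 0, -0.03], 1],
  [[0, 0, 0], [0, 0, -0.06], 1],
  [[0, 0, 0], [0, 0, -0.1], 1],
])

```text
time: 24.4
ee_pos: [0.4503, 0.2386, 0.2936]
tool_rot: [[0.205, 0.979, -0.001], [0.979, -0.205, -0.001], [-0.001, -0.001, -1.0]]
ft_force: [-0.0, -0.1, 0.1]
grip_width: 0.0873
grasp_force: 0.0
```

```bash
python3 rod.py; python3 - <<'E'
from h import *
to((.35,.45,.3),-11.83)
E
```

```text
2664 ((452.90753173828125, 240.49192810058594), (139.83563232421875, 40.00886535644531), 78.16893768310547) 0.2050501971686031 [0.45425324 0.24195162]
424 ((452.9571838378906, 240.37005615234375), (122.45134735107422, 39.655479431152344), 78.13111114501953)
t 24.45 pos [0.4532 0.2398 0.2994] turn [ 0.39 -0.24 -0.01] shift [ 0.1846 -0.1441 -0.0008] F [1.22 1.45 2.55] w 0.0875
```

Call:
carry_out([
  [[0, 0, 0], [0.02, -0.015, 0], 1],
  [[0, 0, 0], [0.06, -0.046, 0], 1],
  [[0, 0, 0], [0.1, -0.078, 0], 1],
  [[0, 0, 0], [0.15, -0.117, 0], 1],
  [[0, 0, 0], [0.185, -0.144, 0], 1],
])

```text
time: 25.08
ee_pos: [0.3467, 0.4516, 0.2933]
tool_rot: [[0.204, 0.979, 0.001], [0.979, -0.204, 0.001], [0.001, 0.0, -1.0]]
ft_force: [0.7, 0.3, -0.4]
grip_width: 0.0876
grasp_force: 0.0
```

```bash
python3 - <<'E'
from h import *
a=np.radians(11.2); ex=np.array([np.cos(a),np.sin(a)]); O=np.array([.5261,-.0558]); ey=np.array([-ex[1],ex[0]])
eyes.get_image('top'); im,d,P=cloud('top')
z=P[...,2]; q=(P[...,:2]-O)@np.stack([ex,ey],1)*1000
r=(P[...,0]>.3)&(P[...,0]<.6)&(P[...,1]>.1)&(P[...,1]<.34)&(z>.18)&(z<.215)
print(r.sum(),cv2.minAreaRect((P[r][:,:2]*1000).astype(np.float32)),np.median(z[r]))
g=im.astype(int); base=np.load('top.npz')['im'].astype(int)
df=(abs(g-base).max(-1)>25)&(abs(q[...,1])<40)&(q[...,0]>-140)&(q[...,0]<-1)
df=cv2.morphologyEx(df.astype(np.uint8),cv2.MORPH_OPEN,np.ones((3,3),np.uint8))>0
m=(abs(q[...,1])<40)&(q[...,0]>-140)&(q[...,0]<15)&(cv2.medianBlur(z.astype(np.float32),5)>.0065)&(z<.015)
m=cv2.morphologyEx(m.astype(np.uint8),cv2.MORPH_OPEN,np.ones((3,3),np.uint8))>0
for k in (df,m): print('slide',cv2.minAreaRect(q[k].astype(np.float32)),q[k][:,0].max())
c=im[110:280,160:430]; save('f.png',cv2.resize(c,None,fx=2.9,fy=2.9,interpolation=cv2.INTER_CUBIC))
E
```

```text
427 ((449.71588134765625, 238.47735595703125), (140.05844116210938, 39.672306060791016), 78.26310729980469) 0.1981454860786931Traceback (most recent call last):
  File "<stdin>", line 12, in <module>
    return umr_maximum(a, axis, None, out, keepdims, initial, where)
ValueError: zero-size array to reduction operation maximum which has no identity
```

Rod is back as it was. Checking the slide.

```bash
python3 - <<'E'
from h import *
a=np.radians(11.2); ex=np.array([np.cos(a),np.sin(a)]); O=np.array([.5261,-.0558]); ey=np.array([-ex[1],ex[0]])
im,d,P=cloud('top'); z=P[...,2]; q=(P[...,:2]-O)@np.stack([ex,ey],1)*1000
zz=cv2.GaussianBlur(z.astype(np.float32),(3,3),0)
m=(abs(q[...,1])<30)&(q[...,0]>-140)&(q[...,0]<-2)&(zz>.0065)&(zz<.02)
print(m.sum()); n,l,s,_=cv2.connectedComponentsWithStats(m.astype(np.uint8)); k=l==1+s[1:,4].argmax()
print('slide',cv2.minAreaRect(q[k].astype(np.float32)),q[k][:,0].max())
c=im[110:280,160:430]; save('f.png',cv2.resize(c,None,fx=2.9,fy=2.9,interpolation=cv2.INTER_CUBIC))
E
```

```text
254
slide ((-64.5482406616211, -4.188568115234375), (77.95496368408203, 33.0257682800293), 1.036563754081726) -25.61551329629519
```

View pics/f.png

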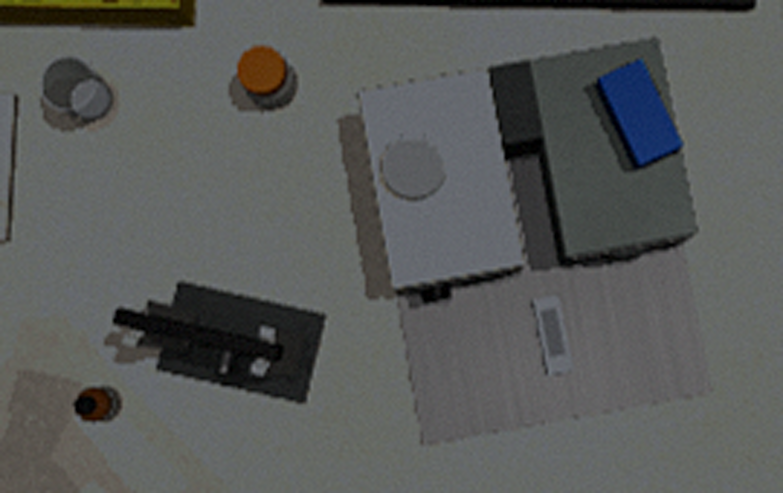

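The final top view shows the slide flat on the plate around (550,335), about 25 mm clear of the gap. The rod is in both notches, and everything else looks unmoved.

```bash
python3 -c "
from bench import arm
print(arm.close_job())"
```

```text
the job is handed in; nothing more can be done
None
```

The slide lies flat on the steel plate, about 25 mm clear of the gap, the rod hangs back in both notches of its rest, nothing else moved, and the job is handed in at about 25 s; pressing force read at most about 7 N.

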